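Fill the round shaker basket with seven bottles

TASK

The round basket on the shaker must be full before it runs: put the two blue-capped bottles in with the five red-capped ones (these stand too loosely, so you will have to push them together to make room), so that all seven stand upright on the basket floor, one in the middle and six around it. Leave the beaker, the tip box and the green-capped bottle where they are.

Things in the scene. Friction and masses are not known exactly. Their poses are not given: they have to be found in the camera images.
- basket_floor (a point): centre of the inner floor of a round, open steel basket, 125 mm inside diameter, walls 3 mm, bolted to the platform of a low white orbital shaker (250 x 240 mm); it does not move. The floor is 64 mm above the bench. z is up; x and y have no meaning
- basket_rim (a point): centre of the mouth of the same basket, 46 mm above its floor. Seven bottles just fit standing: one in the middle, six round it along the wall, with about 17 mm of slack in all along that ring
- red0_mid (a point): white bottle, tall red cap, 86 mm high: body 40 mm across from 10 to 46 mm up, foot tapered to 32 mm, shoulder sloping in from 46 to 60 mm, cap 22 mm across from 60 to 86 mm; about 90 g, smooth, slides when pushed. Point on its axis half-way up, 43 mm above its foot; z up its axis. Stands in the middle of the basket at the start.
- red1_mid (a point): white bottle, tall red cap, 86 mm high: body 40 mm across from 10 to 46 mm up, foot tapered to 32 mm, shoulder sloping in from 46 to 60 mm, cap 22 mm across from 60 to 86 mm; about 90 g, smooth, slides when pushed. Point on its axis half-way up, 43 mm above its foot; z up its axis. Stands by the basket wall at the start, unevenly spaced: one space takes one bottle with millimetres to spare, the others none.
- red2_mid (a point): white bottle, tall red cap, 86 mm high: body 40 mm across from 10 to 46 mm up, foot tapered to 32 mm, shoulder sloping in from 46 to 60 mm, cap 22 mm across from 60 to 86 mm; about 90 g, smooth, slides when pushed. Point on its axis half-way up, 43 mm above its foot; z up its axis. Stands by the basket wall at the start, unevenly spaced: one space takes one bottle with millimetres to spare, the others none.
- red3_mid (a point): white bottle, tall red cap, 86 mm high: body 40 mm across from 10 to 46 mm up, foot tapered to 32 mm, shoulder sloping in from 46 to 60 mm, cap 22 mm across from 60 to 86 mm; about 90 g, smooth, slides when pushed. Point on its axis half-way up, 43 mm above its foot; z up its axis. Stands by the basket wall at the start, unevenly spaced: one space takes one bottle with millimetres to spare, the others none.
- red4_mid (a point): white bottle, tall red cap, 86 mm high: body 40 mm across from 10 to 46 mm up, foot tapered to 32 mm, shoulder sloping in from 46 to 60 mm, cap 22 mm across from 60 to 86 mm; about 90 g, smooth, slides when pushed. Point on its axis half-way up, 43 mm above its foot; z up its axis. Stands by the basket wall at the start, unevenly spaced: one space takes one bottle with millimetres to spare, the others none.
- blue0_mid (a point): white bottle, tall blue cap, 86 mm high: body 40 mm across from 10 to 46 mm up, foot tapered to 32 mm, shoulder sloping in from 46 to 60 mm, cap 22 mm across from 60 to 86 mm; about 90 g, smooth, slides when pushed. Point on its axis half-way up, 43 mm above its foot; z up its axis. Stands on the bench at the start.
- blue1_mid (a point): white bottle, tall blue cap, 86 mm high: body 40 mm across from 10 to 46 mm up, foot tapered to 32 mm, shoulder sloping in from 46 to 60 mm, cap 22 mm across from 60 to 86 mm; about 90 g, smooth, slides when pushed. Point on its axis half-way up, 43 mm above its foot; z up its axis. Stands on the bench at the start.
- beaker: glass beaker, 68 mm in diameter, 90 mm high, a bystander; origin at the centre of its underside
- tipbox: grey pipette-tip box with clear lid, 122 x 82 x 65 mm, a bystander; origin at the centre of its underside
- wash: white bottle with green cap, 60 mm in diameter, 150 mm high, a bystander; origin at the centre of its underside
Things that resemble listed ones, but are neither listed nor needed, are in the scene too. What is shaped like the part that bears blue1_mid but yellow is not meant.

How it is judged:
By the outcome, as a careful person would: the job done as asked, in the order asked, and still so for the second after the job is handed in, with the robot touching nothing.
It also fails if it takes over 67 s, if anything falls off the work surface, if the arm or the gripper's body presses on something with over 40 N, if the wrist force passes 120 N, or if a joint passes its speed limit or range.

ROBOT

A 6-joint arm with a two-finger parallel gripper is mounted at the origin on the work surface. World frame = base frame: x ahead of the robot, y to its left, z up, the work surface at z = 0. Lengths are in mm, angles in degrees, forces in N, time in s.
With the tool pointing down it reaches from about 300 to 850 mm from the base axis. Payload 4.2 kg.
Tool frame: the origin (TCP) lies at the very end of the fingers, on their centre line; the grasp point (between the pads) lies 19 mm behind it; x points along the fingers, y is the direction in which the jaws open and shut, and the axes are right-handed (so a half turn about x gives the same grasp; the last joint's range is limited). The gripper opens to 91 mm and grips with 3 to 60 N. Pads are 32 mm wide; open, the fingers measure 118 mm over their backs; the gripper's body (76 mm by 178 mm) begins 60 mm behind the grasp point.
Start: joints at [-67.208, 18.312, 89.639, -0, 72.044, -1.146], TCP at [233.312, -525.556, 213.976] pointing down, gripper open.
Joint ranges: [-177.97, 177.97], [-48.28, 115.42], [12.27, 149.76], [-77.06, 257.06], [2.81, 150.46], [-146.56, 146.56]. Speed limits (degrees/s): [147.25, 147.25, 180, 180, 180, 180].

INTERFACE

Orientations are given as [roll, pitch, yaw] about the fixed x, y, z axes, in that order (R = Rz(yaw) Ry(pitch) Rx(roll)).
In Python, from workcell import sensors, grab_frame, job_done, finder gives the robot as it stands.
- The arm moves only by the tool play_rows, never from a script. Its argument "motion" is a list of rows, each a list of 5 numbers: the shift along the world's x, y, z in m, then the turn about the world's z in rad, then the opening, from 0 (shut) to 1 (fully open). In form: [[tx, ty, tz, roll, fingers], ...]. A call has exactly 8 rows; each row is the pose to reach, as a shift and turn from the pose commanded when the call began; what a row does not reach only later rows make up. A row lasts 1/12 s, in which the tool goes at most 41.7 mm and 7.16 degrees, less where a joint would pass 70% of its speed; a pose out of reach is approached as far as the arm can. A call with a gripper value outside its range is refused whole. The fingers move at their own pace and stop on an object; "squeeze" is the grip in N (left out, the last holds). Time passes only in rows, so rows that repeat a pose let the fingers close, or fill a call up. It gives the time, the measured TCP pose, the force and the opening at its end, in the units of the state.
- sensors.state(): the state, without advancing time (a new reading comes with each control period).
- grab_frame(name): name is "scene" or "side" or "wrist"; returns a dict with "img" (384x512x3 uint8, blue, green, red), "fx", "fy", "cx", "cy" (pixels), "rvec" (rotation vector, rad) and "tvec" (3), from world to camera coordinates, as OpenCV has them; the wrist camera has in their place "tool_from_camera" (4x4, takes a point from camera to tool coordinates, whose origin is the TCP and whose axes are the tool frame's). Camera axes: x right, y down, z forward; pixel columns grow to the right and rows downward; lengths in mm; the calibration is good to about 2 mm. A picture is of the moment at which its call begins: read the wrist's pose just before it. There is no depth.
- job_done(): hands the job in, once; it reports no verdict.
Trained networks look in a picture, given as the dict that the camera call returned (one of the last four; its "shot" number tells which), for a name from the list of things; names that differ only in an ending like _2 or _b are one class to them, and where a whole thing is asked for, a point or a joint stands for the part that bears it (a point fixed in the world has none). Each returns a list of dicts, best first, with "conf" (0 to 1); they miss things now and then, are a little off and sometimes report something else, mostly with a low value. They report only what shows in the picture. A call takes as long as a camera call. They do not tell look-alikes from the thing itself.
- finder.spot_in(picture, label): "point" ([column, row] in pixels, amid what is visible of it).
- finder.spot_point(picture, label): "point" ([column, row] in pixels: a listed point, or the origin of a listed thing).
The state is a dict: "time_s": time; "qpos": joint angles; "qvel": joint speeds; "effort": joint torques, N m; "ee_pos": TCP position; "ee_rot": TCP orientation; "force": force on the tool from outside, world axes, zero at the start; "torque": the same for the moment, N m; "gripper_width": finger opening in mm.
Only numpy, scipy, OpenCV 4.12 (cv2) and the standard library are available. Lean on these libraries where they do the work, as an engineer would, in place of code of your own. Each camera call takes 0.05 s, during which the arm holds its last target.

## Working session

There is one attempt and no reset: what is moved stays moved. The work goes in short steps, Python scripts to look and compute and a tool call to move; the robot and the scene stay as the last step left them, time stands still between calls to the robot, and variables do not carry over. Pictures are saved under pics/ and viewed, and the job is handed in when it is done.

Besides the shell and the picture viewer there is one more tool, called after "Request:" as name(argument=value, ...) on one line, values as JSON. play_rows: Moves the arm, as the interface text tells. Its arguments: {"type":"object","properties":{"motion":{"type":"array","items":{"type":"array","items":{"type":"number"}}},"squeeze":{"type":"number"}},"required":["motion"]}

```bash
mkdir -p pics; ls; cat > h.py <<'E'
import numpy as np,cv2
from workcell import sensors,grab_frame,job_done,finder
def cam(f):
    K=np.array([[f['fx'],0,f['cx']],[0,f['fy'],f['cy']],[0,0,1.]])
    R=cv2.Rodrigues(np.array(f['rvec'],float))[0];t=np.array(f['tvec'],float).ravel()
    return K,R,t
def proj(f,P):
    K,R,t=cam(f);P=np.atleast_2d(P)@R.T+t;p=P@K.T;return p[:,:2]/p[:,2:]
def ray(f,px,z):
    K,R,t=cam(f);d=R.T@np.linalg.inv(K)@np.array([px[0],px[1],1.]);c=-R.T@t
    return c+d*(z-c[2])/d[2]
def wristify(f,s):
    # add rvec,tvec from state
    T=np.array(f['tool_from_camera']);from scipy.spatial.transform import Rotation as Ro
    W=np.eye(4);W[:3,:3]=Ro.from_euler('xyz',s['ee_rot'],degrees=True).as_matrix();W[:3,3]=s['ee_pos']
    C=np.linalg.inv(W@T);f['rvec']=cv2.Rodrigues(C[:3,:3])[0];f['tvec']=C[:3,3];return f
E
python3 - <<'E'
from h import *
print(sensors.state())
for n in ['scene','side','wrist']:
    f=grab_frame(n);cv2.imwrite(f'pics/{n}0.png',f['img'])
    if n!='wrist':
        K,R,t=cam(f);print(n,-R.T@t,K[0,0])
    else: print(f['tool_from_camera'],f['fx'])
    for l in ['basket_rim','red0_mid','blue0_mid','beaker','wash']:
        print(l,[(np.round(d['point']).tolist(),round(d['conf'],2)) for d in finder.spot_point(f,l)])
E
```

```text
pics
{'time_s': 0.0, 'qpos': array([-6.72086148e+01,  1.83506092e+01,  8.97078126e+01, -1.37962990e-04,
        7.20437770e+01, -1.14373759e+00]), 'qvel': array([ 0.06375446, -0.01864577, -0.01117442, -0.00614471, -0.01541788,
       -0.14500253]), 'effort': array([-3.13318553e-03, -4.12461233e+01, -2.31974369e+01,  7.25578750e-02,
        4.59216011e-02, -1.37248207e-04]), 'ee_pos': array([ 233.09737411, -525.06535528,  213.12110193]), 'ee_rot': array([-91.07020128,  89.89780117, 112.86496411]), 'force': array([ 0.92589794, -0.87268755,  0.08875208]), 'torque': array([0.02594738, 0.01425084, 0.0107557 ]), 'gripper_width': 91.63234783770228}
scene [1319.83635146  600.46104349  729.71652868] 405.9985676895726
basket_rim [([276.0, 203.0], 0.76), ([262.0, 199.0], 0.51)]
red0_mid [([278.0, 202.0], 0.57), ([409.0, 266.0], 0.19)]
blue0_mid [([204.0, 172.0], 0.54)]
beaker [([172.0, 215.0], 0.87)]
wash [([202.0, 156.0], 0.84), ([294.0, 198.0], 0.29)]
side [ 203.06272987  781.85785981 1083.89183802] 431.38069813363444
basket_rim [([227.0, 200.0], 0.84), ([273.0, 158.0], 0.18)]
red0_mid [([226.0, 192.0], 0.61), ([338.0, 138.0], 0.33), ([275.0, 157.0], 0.22)]
blue0_mid [([299.0, 147.0], 0.51)]
beaker [([234.0, 148.0], 0.71)]
wash [([335.0, 138.0], 0.93)]
[[-1.26894620e-04 -2.67371753e-01  9.63593446e-01 -1.70619909e+02]
 [ 9.99999918e-01 -4.05544484e-04  1.91610584e-05  1.62951375e+00]
 [ 3.85656881e-04  9.63593369e-01  2.67371783e-01 -7.59016816e+01]
 [ 0.00000000e+00  0.00000000e+00  0.00000000e+00  1.00000000e+00]] 272.36405972377764
basket_rim []
red0_mid []
blue0_mid []
beaker []
wash [([222.0, 6.0], 0.89)]
```

```bash
python3 - <<'E'
import cv2
for n in ['scene0','side0']:
    i=cv2.imread(f'pics/{n}.png'); cv2.imwrite(f'pics/{n}_c.png',cv2.resize(i[90:320,120:440],(800,575),interpolation=cv2.INTER_CUBIC))
E
```

```text
(no output)
```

View pics/scene0.png

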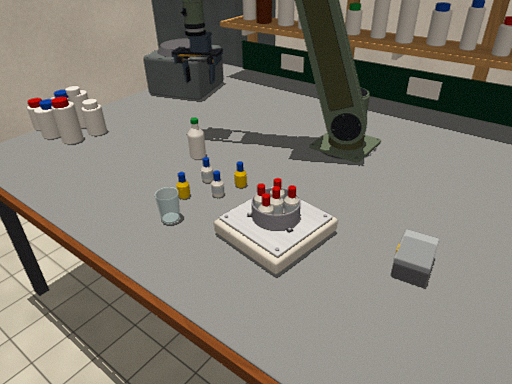

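View pics/side0.png

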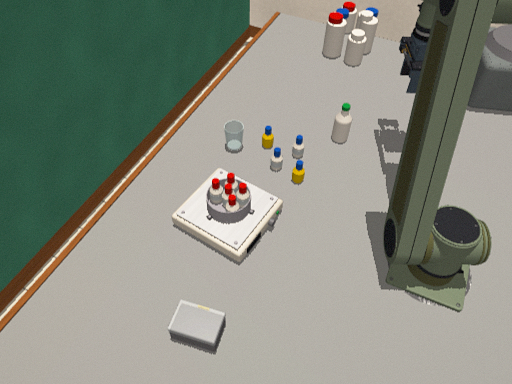

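View pics/wrist0.png

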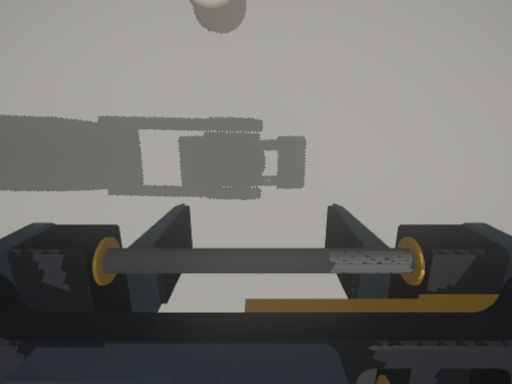

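```bash
ls pics
```

```text
scene0.png
scene0_c.png
side0.png
side0_c.png
wrist0.png
```

View pics/side0_c.png

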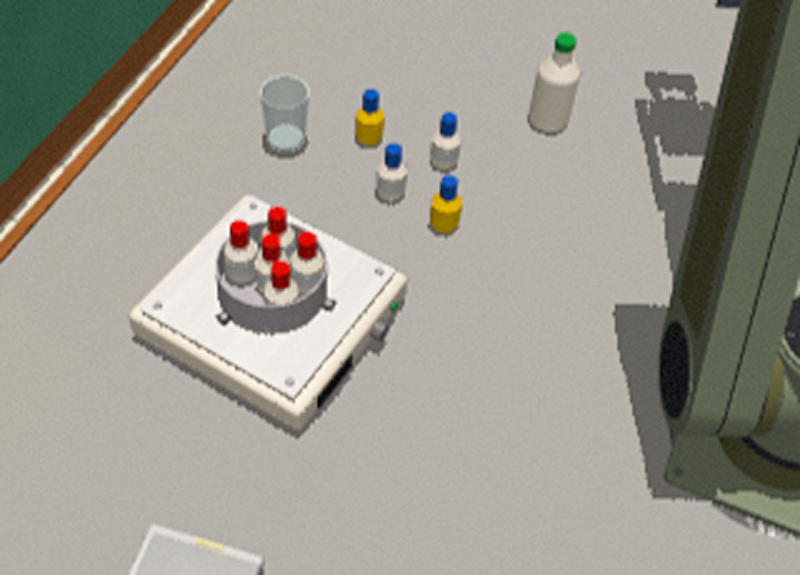

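View pics/scene0_c.png

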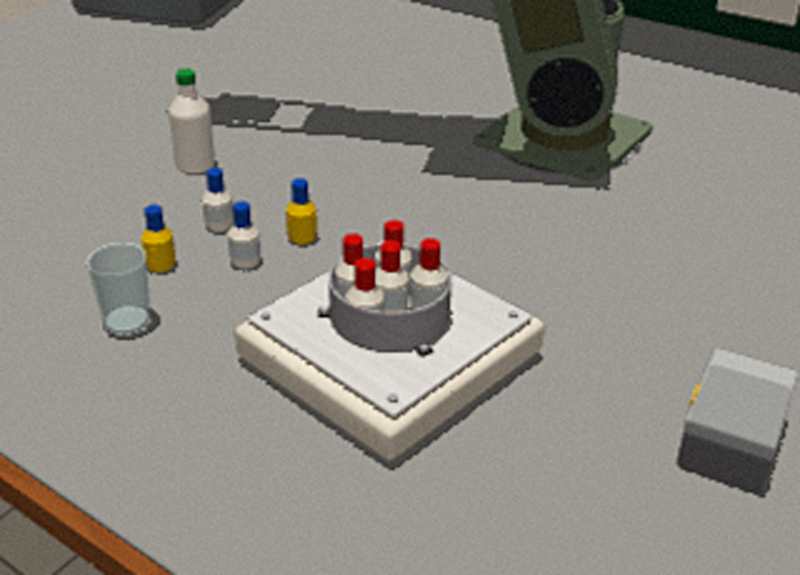

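The side view shows the candidates: white blue-capped bottles at (276,158) and (298,148), and yellow ones at (268,138) and (298,172). The white ones fit the description. The yellow ones are excluded by the task. I'll triangulate the caps from both cameras.

```bash
cat >> h.py <<'E'
def caps(f,color,roi=None,amin=8):
    hsv=cv2.cvtColor(f['img'],cv2.COLOR_BGR2HSV)
    if color=='blue': m=cv2.inRange(hsv,(105,120,50),(130,255,255))
    elif color=='green': m=cv2.inRange(hsv,(50,120,50),(75,255,255))
    else: m=cv2.inRange(hsv,(0,150,60),(6,255,255))|cv2.inRange(hsv,(172,150,60),(180,255,255))
    if roi: 
        k=np.zeros_like(m);k[roi[1]:roi[3],roi[0]:roi[2]]=1;m=m*k
    n,lab,st,c=cv2.connectedComponentsWithStats(m)
    return [(c[i],st[i]) for i in range(1,n) if st[i,4]>=amin]
def tri(f1,p1,f2,p2):
    A=[];
    K1,R1,t1=cam(f1);K2,R2,t2=cam(f2)
    X=cv2.triangulatePoints(K1@np.c_[R1,t1],K2@np.c_[R2,t2],np.array(p1,float).reshape(2,1),np.array(p2,float).reshape(2,1))
    X=(X[:3]/X[3]).ravel();e=np.hypot(*(proj(f1,X)[0]-p1))+np.hypot(*(proj(f2,X)[0]-p2));return X,e
def match(fs,fd,color,z=None):
    from scipy.optimize import linear_sum_assignment as L
    a=caps(fs,color,(150,100,340,260));b=caps(fd,color,(190,90,380,260))
    C=np.zeros((len(a),len(b)))
    for i in range(len(a)):
        for j in range(len(b)):
            X,e=tri(fs,a[i][0],fd,b[j][0]); C[i,j]=e+ (abs(X[2]-z)/5 if z else 0)
    out=[]
    for i,j in zip(*L(C)):
        X,e=tri(fs,a[i][0],fd,b[j][0]); out.append((X,e,a[i][0],b[j][0],a[i][1][4],b[j][1][4]))
    return out
E
python3 - <<'E'
from h import *
np.set_printoptions(suppress=True,precision=1)
fs=grab_frame('scene');fd=grab_frame('side')
for c,z in [('red',137),('blue',73),('green',140)]:
    for o in match(fs,fd,c,z):
        print(c,*o, 'atz',ray(fs,o[2],z)[:2],ray(fd,o[3],z)[:2])
for n,f in (('s',fs),('d',fd)):
  for l,z in [('basket_rim',110),('basket_floor',64),('tipbox',0),('beaker',0),('wash',0)]:
    for d in finder.spot_point(f,l)[:2]: print(n,l,d['point'],d['conf'],ray(f,d['point'],z))
E
```

```text
red [562.4  67.4 124.5] 2.4320541568041514 [276.4 188. ] [242.  187.7] 145 68 atz [580.6  83.2] [558.6  72.9]
red [635.9  87.5 141.8] 4.917606492831647 [263.4 194.6] [215.1 183.1] 175 67 atz [625.9  73.9] [635.8  91.7]
red [578.3 118.  151.9] 9.784013528411428 [291.6 191.2] [230.  188.9] 91 202 atz [569.6 123.8] [587.2  92. ]
blue [ 505.6 -255.1   70.7] 0.3109203442455295 [205.6 161.4] [298.8 139.1] 56 48 atz [ 508.1 -253. ] [ 504.8 -252. ]
blue [ 462.3 -144.9   71.3] 0.5056200086346299 [239.6 165.7] [298.9 164.5] 56 54 atz [ 463.7 -144.3] [ 461.6 -142.3]
blue [ 549.7 -166.5   70.2] 0.4405090509572712 [216.4 175.4] [276.6 151.9] 60 52 atz [ 552.4 -164.4] [ 548.5 -163. ]
blue [ 620.1 -250.2   71.2] 0.24642406840990166 [181.3 176.5] [267.6 129.7] 63 47 atz [ 621.7 -248.5] [ 619.1 -247.8]
green [ 400.5 -405.5  140. ] 0.31670272402633015 [193.7 120.4] [345.4 106.5] 38 51 atz [ 399.8 -406.6] [ 400.3 -404.7]
s basket_rim [276.7, 203.6] 0.91 [607.3 103.2 110. ]
s basket_rim [173.1, 217.2] 0.46 [810.4 -73.4 110. ]
s basket_floor [277.3, 213.4] 0.83 [590.9  94.2  64. ]
s tipbox [410.1, 267.2] 0.81 [507.1 440.5   0. ]
s tipbox [205.3, 173.3] 0.22 [ 479.5 -290.4    0. ]
s beaker [172.3, 218.0] 0.7 [ 724.1 -192.     0. ]
s wash [278.4, 213.2] 0.62 [518.1  47.6   0. ]
s wash [201.0, 156.8] 0.61 [ 402.4 -386.1    0. ]
d basket_rim [229.3, 195.9] 0.77 [588.   96.7 110. ]
d basket_rim [231.0, 201.6] 0.28 [574.  113.1 110. ]
d basket_floor [197.7, 332.1] 0.67 [481.3 468.9  64. ]
d basket_floor [228.4, 202.6] 0.6 [596.7  88.3  64. ]
d tipbox [198.1, 330.8] 0.61 [499.5 445.9   0. ]
d tipbox [228.6, 196.4] 0.32 [632.5  22.1   0. ]
d beaker [236.4, 143.7] 0.94 [ 719.3 -205.2    0. ]
d wash [339.3, 137.4] 0.63 [ 396.8 -401.1    0. ]
d wash [234.5, 142.9] 0.6 [ 727.2 -205.8    0. ]
```

```bash
python3 - <<'E'
from h import *
from scipy.spatial.transform import Rotation as Ro
s=sensors.state();print(s['ee_pos'],Ro.from_euler('xyz',s['ee_rot'],degrees=True).as_matrix().round(3))
E
```

```text
[ 233.31248359 -525.53535588  213.97967126] [[ 0.     0.406 -0.914]
 [-0.    -0.914 -0.406]
 [-1.     0.    -0.   ]]
```

Request:
play_rows(motion=[[0.027,0.035,0.005,0,1],[0.054,0.07,0.01,0,1],[0.081,0.105,0.01,0,1],[0.108,0.14,0.01,0,1],[0.135,0.175,0.01,0,1],[0.162,0.21,0.01,0,1],[0.187,0.242,0.01,0,1],[0.21,0.272,0.01,0,1]])

```text
time_s: 2.17
ee_pos: [437.6, -260.4, 224.2]
ee_rot: [117.3, 90.0, -38.8]
force: [0.7, -0.2, 0.2]
gripper_width: 91.2
```

```bash
cat >> h.py <<'E'
def wrist(name=None):
    s=sensors.state();f=wristify(grab_frame('wrist'),s)
    if name: cv2.imwrite(f'pics/{name}.png',f['img'])
    return f,s
E
python3 - <<'E'
from h import *
np.set_printoptions(suppress=True,precision=1)
f,s=wrist('w1');print(s['ee_pos'],s['time_s'])
for c,st in caps(f,'blue'): print(c,st[4],ray(f,c,86))
E
```

```text
[ 437.6 -260.4  224.2] 2.1667
[320.7  15.2] 375 [ 618.6 -250.4   86. ]
[217.7  48.2] 342 [ 549.  -167.3   86. ]
[170.4 118.5] 284 [ 462.5 -145.6   86. ]
[276.4 123.2] 271 [ 505.2 -254.2   86. ]
```

View pics/w1.png

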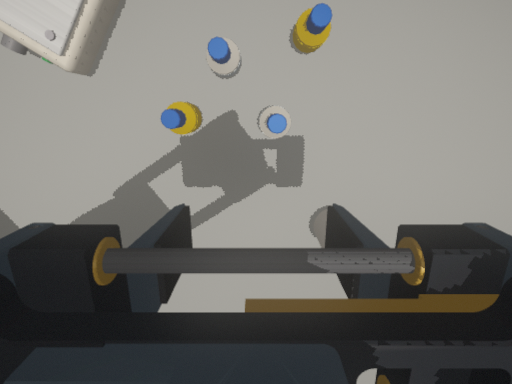

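The wrist view shows the white-bodied blue-capped bottles at (276,123) and (218,48), and the yellow ones at (170,118) and (320,15). Wrist and scene-camera positions agree within 3 mm. Next I'll look at the basket.

Request:
play_rows(motion=[[0.009,0.04,0,0,1],[0.018,0.08,0,0,1],[0.027,0.12,0,0,1],[0.036,0.16,0,0,1],[0.046,0.2,0,0,1],[0.055,0.24,0,0,1],[0.065,0.28,0,0,1],[0.074,0.32,0,0,1]])

```text
time_s: 2.88
ee_pos: [510.9, 59.7, 224.2]
ee_rot: [140.8, 90.0, -15.2]
force: [1.3, -0.6, 0.7]
gripper_width: 91.3
```

```bash
python3 - <<'E'
from h import *
np.set_printoptions(suppress=True,precision=1)
f,s=wrist('w2');print(s['ee_pos'],s['time_s'],s['qpos'])
for c,st in caps(f,'red'): print(c,st[4],ray(f,c,150))
for l,z in [('basket_rim',110),('basket_floor',64)]:
    for d in finder.spot_point(f,l)[:2]: print(l,d['point'],d['conf'],ray(f,d['point'],z))
cv2.imwrite('pics/w2c.png',cv2.resize(f['img'][0:230,80:400],(800,575),interpolation=cv2.INTER_CUBIC))
E
```

```text
[510.9  59.7 224.2] 2.8833 [ 5.4 12.4 96.4 -0.  71.1 71.4]
[285.2  49.1] 445 [635.4  88.9 150. ]
[262.7  96.8] 463 [594.1  90.5 150. ]
[309.3 102. ] 372 [606.5  52.3 150. ]
[216.9 112.5] 443 [566.2 121.5 150. ]
[267.1 144.4] 422 [558.8  70.4 150. ]
```

View pics/w2c.png

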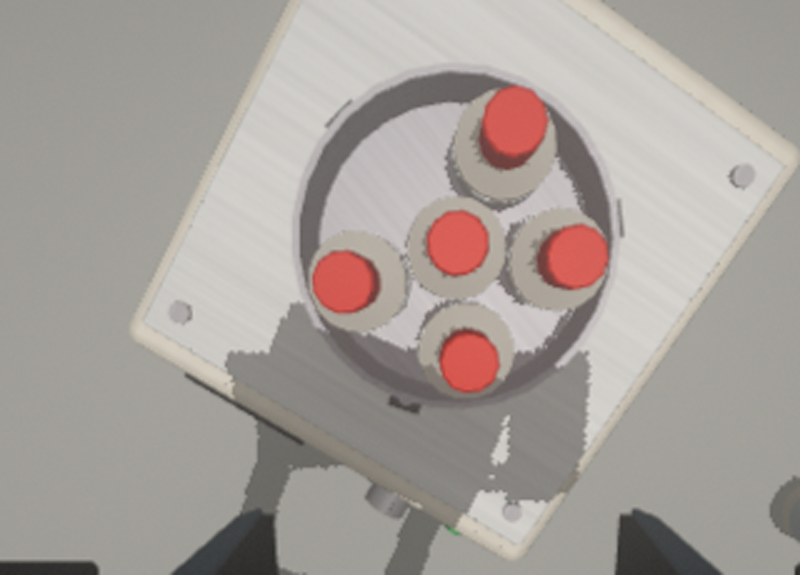

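```bash
cat >> h.py <<'E'
def capfit(f,blob,zt,h=26,r=11):
    p=ray(f,blob,zt)[:2];th=np.linspace(0,2*np.pi,40)
    for _ in range(6):
        P=np.vstack([np.c_[p[0]+r*np.cos(th),p[1]+r*np.sin(th),np.full(40,z)] for z in (zt-h,zt)])
        hull=cv2.convexHull(proj(f,P).astype(np.float32));M=cv2.moments(hull)
        c=np.array([M['m10']/M['m00'],M['m01']/M['m00']])
        p=p+ray(f,blob,zt)[:2]-ray(f,c,zt)[:2]
    return p,M['m00']
def circ(f,im,c,r,z,col,sc=1,off=(0,0)):
    th=np.linspace(0,2*np.pi,60);P=proj(f,np.c_[c[0]+r*np.cos(th),c[1]+r*np.sin(th),np.full(60,z)])
    cv2.polylines(im,[np.int32((P-off)*sc)],True,col,1)
E
python3 - <<'E'
from h import *
from scipy.optimize import least_squares
np.set_printoptions(suppress=True,precision=1)
f,s=wrist()
im=cv2.resize(f['img'][0:230,80:400],(800,575),interpolation=cv2.INTER_CUBIC)
pts=np.array([(293,230),(620,230),(455,65),(460,405)])/2.5+[80,0]
def res(c): return [np.hypot(*(ray(f,p,110)[:2]-c[:2]))-c[2] for p in pts]
q=least_squares(res,[590,95,65]);print(q.x,res(q.x));B=q.x[:2]
circ(f,im,B,65.5,110,(0,255,0),2.5,(80,0));circ(f,im,B,62.5,64,(255,0,0),2.5,(80,0));circ(f,im,B,62.5,110,(0,255,255),2.5,(80,0))
for c,st in caps(f,'red'):
    p,A=capfit(f,c,150);v=p-B;print(p,A,st[4],'r',np.hypot(*v),'ang',np.degrees(np.arctan2(v[1],v[0])))
    circ(f,im,p,11,150,(255,255,0),2.5,(80,0));circ(f,im,p,20,110,(255,0,255),2.5,(80,0))
cv2.imwrite('pics/w2o.png',im)
E
```

```text
[594.9  91.2  64.4] [np.float64(0.4234900904862968), np.float64(0.4284075421844875), np.float64(-0.4645716242310982), np.float64(-0.3873260084393735)]
[637.2  88.7] 757.472619305132 442 r 42.41513892471621 ang -3.464399422472572
[594.   90.5] 550.3885803325102 462 r 1.084569505592172 ang -140.6613302398438
[607.2  50.7] 628.7992020529928 387 r 42.356924177763325 ang -73.04935661724328
[565.8 122.5] 582.1728025883785 443 r 42.708866822961156 ang 132.8935337334091
[558.2  69.9] 516.2447175354464 418 r 42.41014722358918 ang -149.85722032555068
```

View pics/w2o.png

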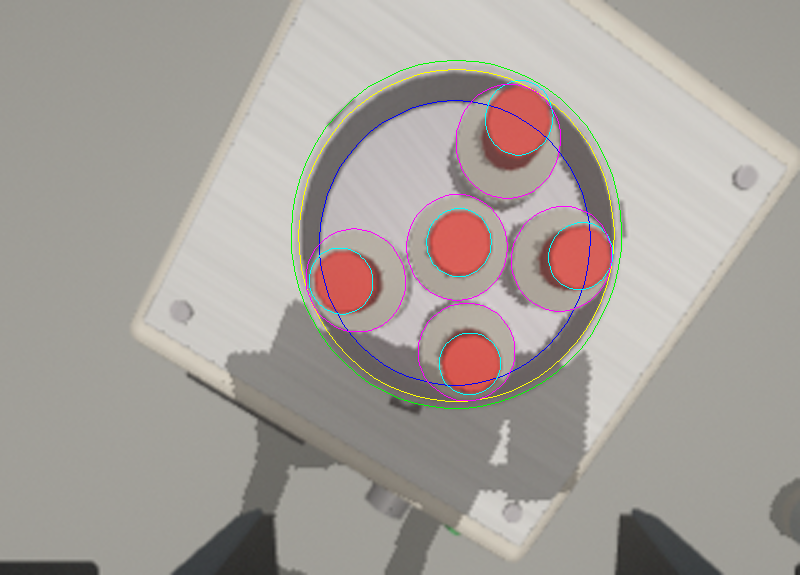

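The basket shows four ring bottles at radius about 42.4 mm, at angles -3.5°, -73°, 133° and -150°, and a centre bottle. I'll check that the arm had settled when that frame was taken.

```bash
cat >> h.py <<'E'
def see(name,B=(594.9,91.2),tops=(('red',150),('blue',150))):
    f,s=wrist(name);print('t',round(s['time_s'],2),'tcp',s['ee_pos'].round(1),'jaw',round(s['qpos'][0]-s['qpos'][5],1),'w',round(s['gripper_width'],1),'F',s['force'].round(1))
    for col,z in tops:
        for c,st in caps(f,col,amin=60):
            p,A=capfit(f,c,z);v=p-B;print(col,c.round(0),st[4],p.round(1),'r %.1f ang %.1f'%(np.hypot(*v),np.degrees(np.arctan2(v[1],v[0]))))
    return f,s
E
python3 - <<'E'
from h import *
f,s=see('w3')
E
```

```text
t 3.08 tcp [510.6  58.4 223.8] jaw -65.9 w 90.9 F [-0.4  0.3 -0.8]
red [284.  49.] 384 [636.2  88.7] r 41.4 ang -3.5
red [262.  96.] 464 [594.   90.5] r 1.1 ang -145.0
red [309. 101.] 389 [607.   50.8] r 42.1 ang -73.3
red [216. 111.] 441 [565.7 122.6] r 42.9 ang 132.9
red [266. 143.] 426 [558.2  70. ] r 42.4 ang -150.0
blue [437. 221.] 119 [ 557.8 -120.4] r 214.8 ang -99.9
```

Request:
play_rows(motion=[[0.02,0.005,-0.005,0.12,0.32],[0.04,0.01,-0.01,0.24,0.32],[0.06,0.015,-0.02,0.36,0.32],[0.08,0.02,-0.03,0.48,0.32],[0.1,0.025,-0.04,0.6,0.32],[0.12,0.03,-0.05,0.72,0.32],[0.1262,0.0303,-0.055,0.803,0.32],[0.1262,0.0303,-0.055,0.803,0.32]], squeeze=30)

```text
time_s: 3.8
ee_pos: [637.4, 85.8, 167.0]
ee_rot: [-52.1, 89.8, -162.2]
force: [-0.1, 0.2, -0.6]
gripper_width: 40.7
```

```bash
python3 - <<'E'
from h import *
f,s=see('w4')
E
```

```text
t 3.8 tcp [637.4  85.8 167. ] jaw -20.1 w 40.7 F [-0.1  0.2 -0.6]
red [151. 203.] 752 [564.3 120.3] r 42.3 ang 136.4
red [253. 209.] 755 [635.7  88.9] r 40.9 ang -3.2
red [198. 218.] 298 [593.5  97. ] r 6.0 ang 103.3
red [237. 245.] 91 [613.3  64.7] r 32.2 ang -55.3
red [236. 276.] 110 [601.6  38.6] r 53.1 ang -82.7
```

View pics/w4.png

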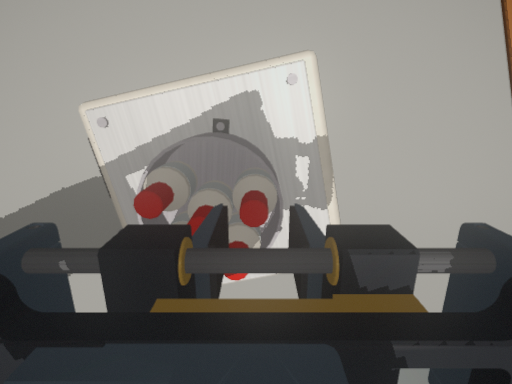

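Request:
play_rows(motion=[[-0.0005,0.0025,0,0,0.32],[-0.0005,0.0025,-0.005,0,0.32],[-0.0005,0.0025,-0.012,0,0.32],[-0.0005,0.0025,-0.02,0,0.32],[-0.0005,0.0025,-0.028,0,0.32],[-0.0005,0.0025,-0.036,0,0.32],[-0.0005,0.0025,-0.04,0,0.32],[-0.0005,0.0025,-0.04,0,0.32]])

```text
time_s: 4.52
ee_pos: [635.5, 90.6, 127.3]
ee_rot: [-61.8, 89.8, -171.8]
force: [0.2, 0.0, -0.7]
gripper_width: 29.0
```

```bash
python3 - <<'E'
from h import *
f,s=see('w5')
E
```

```text
t 4.52 tcp [635.5  90.6 127.3] jaw -20.1 w 29.0 F [ 0.2  0.  -0.7]
red [134. 222.] 1150 [566.8 124.7] r 43.7 ang 130.0
red [258. 232.] 1042 [637.4  92.1] r 42.5 ang 1.2
red [241. 287.] 492 [612.8  57.9] r 37.8 ang -61.7
```

View pics/w5.png

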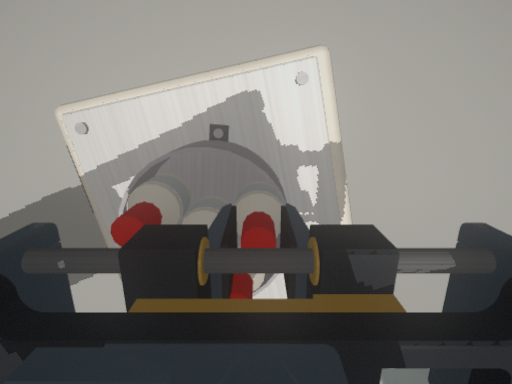

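Request:
play_rows(motion=[[0,0,0,0,0],[0,0,0,0,0],[0,0,0,0,0],[0,0,0.001,0,0],[-0.0005,-0.004,0.001,0,0],[-0.001,-0.008,0.001,0,0],[-0.002,-0.0115,0.001,0,0],[-0.0035,-0.0155,0.001,0,0]], squeeze=30)

```text
time_s: 5.23
ee_pos: [632.9, 74.8, 130.0]
ee_rot: [131.9, 90.0, 21.8]
force: [0.1, -0.3, -0.8]
gripper_width: 21.3
```

Request:
play_rows(motion=[[-0.0015,-0.003,0,0,0],[-0.003,-0.0058,0,0,0],[-0.0035,-0.0068,0,0,0],[-0.0035,-0.0068,0,0,0],[-0.0035,-0.0068,-0.001,0,0.3],[-0.0035,-0.0068,-0.001,0,0.32],[-0.0035,-0.0068,-0.001,0,0.32],[-0.0035,-0.0068,-0.001,0,0.32]])

```text
time_s: 5.9
ee_pos: [629.7, 68.4, 129.1]
ee_rot: [94.0, 90.0, -16.0]
force: [-0.2, 0.0, 0.1]
gripper_width: 28.6
```

```bash
python3 - <<'E'
from h import *
f,s=see('w6')
E
```

```text
t 5.9 tcp [629.7  68.4 129.1] jaw -20.0 w 28.6 F [-0.2  0.   0.1]
red [126. 193.] 1276 [564.4 120.5] r 42.3 ang 136.2
red [193. 213.] 839 [597.6  95. ] r 4.6 ang 54.2
red [255. 232.] 1023 [629.7  69.7] r 40.9 ang -31.7
```

View pics/w6.png

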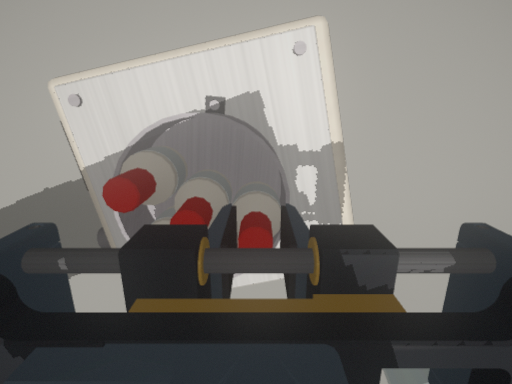

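Request:
play_rows(motion=[[0,0,0.02,0,0.32],[0,0,0.041,0,0.32],[-0.02,0.017,0.041,-0.1,0.32],[-0.04,0.034,0.041,-0.2,0.32],[-0.0595,0.05,0.041,-0.297,0.32],[-0.0638,0.0541,0.041,-0.297,0.32],[-0.0638,0.0541,0.041,-0.297,0.32],[-0.0638,0.0541,0.041,-0.297,0.32]])

```text
time_s: 6.62
ee_pos: [566.3, 122.4, 170.3]
ee_rot: [112.8, 89.9, -14.2]
force: [1.0, -0.2, 0.1]
gripper_width: 29.0
```

```bash
python3 - <<'E'
from h import *
f,s=see('w7')
E
```

```text
t 6.62 tcp [566.3 122.4 170.3] jaw -37.0 w 29.0 F [ 1.  -0.2  0.1]
red [256. 212.] 759 [566.1 122. ] r 42.2 ang 133.0
red [310. 215.] 381 [598.3  94.6] r 4.8 ang 45.3
red [367. 220.] 253 [632.1  63.8] r 46.3 ang -36.4
blue [387. 377.] 221 [564.8 -87.7] r 181.5 ang -99.6
```

View pics/w7.png

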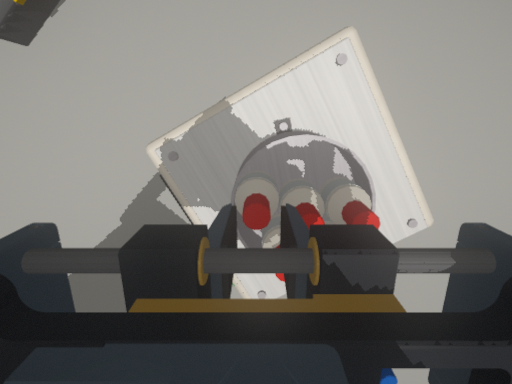

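Request:
play_rows(motion=[[0,0,-0.012,0,0.32],[0,0,-0.024,0,0.32],[0,0,-0.034,0,0.32],[0,0,-0.042,0,0.32],[0,0,-0.043,0,0.32],[0,0,-0.043,0,0],[0,0,-0.043,0,0],[0,0,-0.043,0,0]])

```text
time_s: 7.33
ee_pos: [566.1, 122.5, 127.5]
ee_rot: [132.3, 89.9, 5.2]
force: [0.4, 0.6, -1.0]
gripper_width: 21.5
```

Request:
play_rows(motion=[[0,0,0.001,0,0],[-0.0022,-0.0025,0.001,0,0],[-0.0049,-0.0055,0.001,0,0],[-0.007,-0.0085,0.001,0,0],[-0.009,-0.0117,0.001,0,0],[-0.009,-0.0117,0,0,0],[-0.009,-0.0117,0,0,0.32],[-0.009,-0.0117,0,0,0.32]])

```text
time_s: 8.0
ee_pos: [556.8, 110.7, 127.2]
ee_rot: [135.0, 90.0, 7.9]
force: [0.7, 0.5, -0.5]
gripper_width: 29.0
```

Request:
play_rows(motion=[[0,0,0,0,0.32],[0,0,0.03,0,0.32],[0,0,0.065,0,0.32],[-0.012,-0.04,0.09,-0.05,0.5],[-0.025,-0.075,0.09,-0.1,0.5],[-0.025,-0.075,0.09,-0.1,0.5],[-0.025,-0.075,0.09,-0.1,0.5],[-0.025,-0.075,0.09,-0.1,0.5]])

```text
time_s: 8.67
ee_pos: [531.7, 35.9, 216.9]
ee_rot: [-159.1, 90.0, 68.1]
force: [0.5, 0.0, -1.0]
gripper_width: 45.6
```

```bash
python3 - <<'E'
from h import *
f,s=see('w8')
E
```

```text
t 8.67 tcp [531.7  35.9 216.9] jaw -42.8 w 45.6 F [ 0.5  0.  -1. ]
red [311. 101.] 92 [623.4  65.5] r 38.4 ang -42.0
red [267. 108.] 240 [591.4  87.6] r 5.0 ang -134.3
red [298. 140.] 407 [593.6  48.5] r 42.7 ang -91.8
red [253. 151.] 426 [557.9  68.7] r 43.3 ang -148.6
blue [443. 283.] 124 [ 609.1 -168.8] r 260.4 ang -86.9
```

View pics/w8.png

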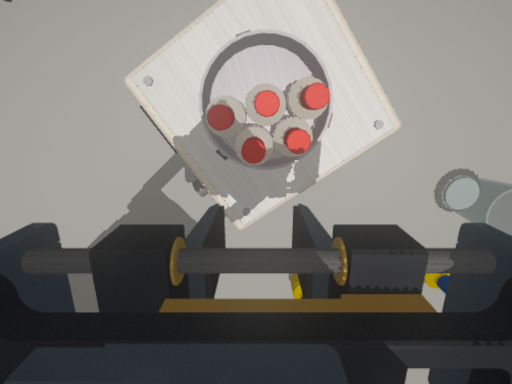

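```bash
sed -i 's/(0,150,60),(6,255,255)/(0,140,40),(8,255,255)/; s/(172,150,60)/(170,140,40)/' h.py; python3 - <<'E'
from h import *
f,s=see('w9')
im=cv2.resize(f['img'][0:200,150:410],(780,600),interpolation=cv2.INTER_CUBIC)
B=(594.9,91.2);circ(f,im,B,62.5,110,(0,255,255),3,(150,0))
for c,st in caps(f,'red',amin=60):
    p,A=capfit(f,c,150);circ(f,im,p,11,150,(255,255,0),3,(150,0));circ(f,im,p,20,110,(255,0,255),3,(150,0))
cv2.imwrite('pics/w9o.png',im)
E
```

```text
t 8.72 tcp [531.7  36.4 216.6] jaw -42.8 w 45.4 F [-0.1 -0.4  0.5]
red [317.  96.] 503 [629.8  66. ] r 43.1 ang -35.8
red [267. 104.] 487 [593.9  90.6] r 1.1 ang -150.1
red [298. 141.] 455 [593.2  48. ] r 43.2 ang -92.2
red [253. 151.] 449 [558.1  69. ] r 43.0 ang -148.8
blue [443. 283.] 118 [ 609.  -168.5] r 260.0 ang -86.9
```

View pics/w9o.png

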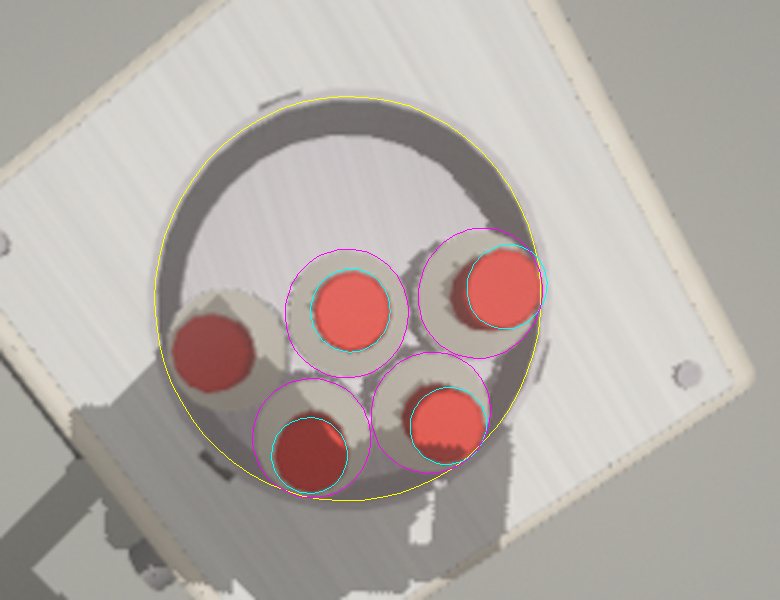

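Request:
play_rows(motion=[[0.002,-0.025,0,0.12,0.45],[0.004,-0.05,0,0.24,0.45],[0.006,-0.08,0,0.36,0.45],[0.009,-0.11,0,0.48,0.45],[0.011,-0.14,0,0.6,0.45],[0.013,-0.17,-0.015,0.72,0.45],[0.015,-0.19,-0.04,0.84,0.45],[0.0173,-0.2027,-0.07,0.96,0.45]])

```text
time_s: 9.43
ee_pos: [550.8, -168.6, 147.1]
ee_rot: [55.5, 89.8, -22.0]
force: [1.3, 0.5, -0.5]
gripper_width: 41.1
```

Request:
play_rows(motion=[[0,0,-0.01,0.12,0.45],[0,0,-0.03,0.24,0.45],[0,0,-0.04,0.275,0.45],[0,0,-0.04,0.275,0.45],[0,0,-0.04,0.275,0.45],[0,0,-0.04,0.275,0.45],[0,0,-0.04,0.275,0.45],[0,0,-0.04,0.275,0.45]])

```text
time_s: 10.1
ee_pos: [549.6, -166.8, 107.9]
ee_rot: [46.6, 89.9, -15.5]
force: [0.6, 0.2, -0.2]
gripper_width: 41.0
```

```bash
python3 - <<'E'
from h import *
f,s=see('w10',tops=(('blue',86),))
E
```

```text
t 10.1 tcp [ 549.6 -166.8  107.9] jaw 28.0 w 41.0 F [ 0.6  0.2 -0.2]
blue [163. 131.] 696 [ 460.2 -146.1] r 272.8 ang -119.6
blue [257. 208.] 749 [ 548.9 -166.5] r 261.8 ang -100.1
```

View pics/w10.png

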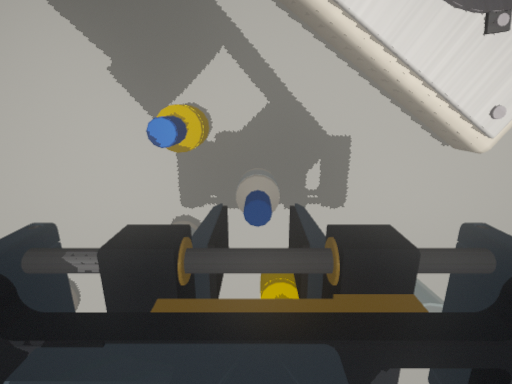

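The cap between the fingers at (257,208) sits on a white body, so it's the right bottle. I'll grasp it.

Request:
play_rows(motion=[[-0.0005,0,-0.015,0,0.45],[-0.0005,0,-0.03,0,0.45],[-0.0005,0,-0.042,0,0.45],[-0.0005,0,-0.045,0,0.45],[-0.0005,0,-0.045,0,0],[-0.0005,0,-0.045,0,0],[-0.0005,0,-0.045,0,0],[-0.0005,0,-0.045,0,0]], squeeze=30)

```text
time_s: 10.82
ee_pos: [549.1, -167.2, 63.0]
ee_rot: [44.5, 89.9, -17.5]
force: [-0.0, -1.1, 1.9]
gripper_width: 21.2
```

Request:
play_rows(motion=[[0,0,0.03,0,0],[0,0,0.065,0,0],[0,0,0.1,0,0],[0,0,0.135,0,0],[0.005,0.005,0.165,0,0],[0.015,0.03,0.185,0,0],[0.023,0.065,0.185,0,0],[0.032,0.1,0.185,0,0]])

```text
time_s: 11.48
ee_pos: [581.3, -66.6, 249.6]
ee_rot: [55.1, 89.7, -7.1]
force: [0.2, -0.6, -1.1]
gripper_width: 21.2
```

```bash
python3 - <<'E'
from h import *
f,s=see('w11',tops=())
for n in ['scene']:
    g=grab_frame(n);cv2.imwrite('pics/s11.png',cv2.resize(g['img'][60:260,140:400],(780,600)))
E
```

```text
t 11.48 tcp [581.3 -66.6 249.6] jaw 27.8 w 21.2 F [ 0.2 -0.6 -1.1]
```

View pics/s11.png

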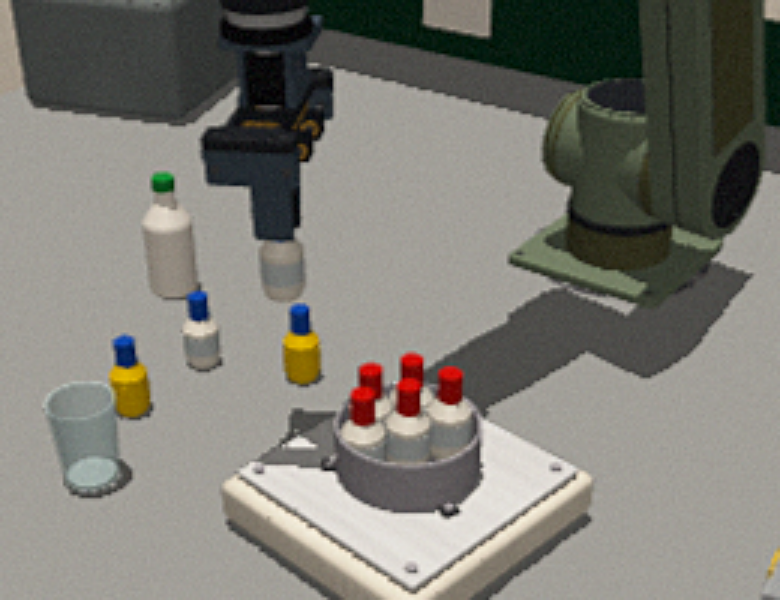

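Request:
play_rows(motion=[[0.01,0.036,0,0,0],[0.02,0.072,0,0,0],[0.03,0.108,0,0,0],[0.04,0.143,0,0,0],[0.048,0.17,0,0,0],[0.0502,0.1768,0,0,0],[0.0502,0.1768,0,0,0],[0.0502,0.1768,0,0,0]])

```text
time_s: 12.25
ee_pos: [630.3, 109.0, 246.8]
ee_rot: [-56.9, 89.9, -118.9]
force: [0.5, -1.1, 0.1]
gripper_width: 21.5
```

```bash
python3 - <<'E'
from h import *
f,s=see('w12')
E
```

```text
t 12.25 tcp [630.3 109.  246.8] jaw 28.0 w 21.5 F [ 0.5 -1.1  0.1]
red [220. 184.] 393 [594.1  90.6] r 1.0 ang -141.7
red [173. 191.] 78 [553.3  59.8] r 52.1 ang -143.0
red [202. 215.] 374 [592.6  50.1] r 41.1 ang -93.2
blue [258. 231.] 1071 [655.   61.3] r 67.1 ang -26.5
blue [ 71. 276.] 62 [488.9 -92.2] r 211.8 ang -120.0
```

View pics/w12.png

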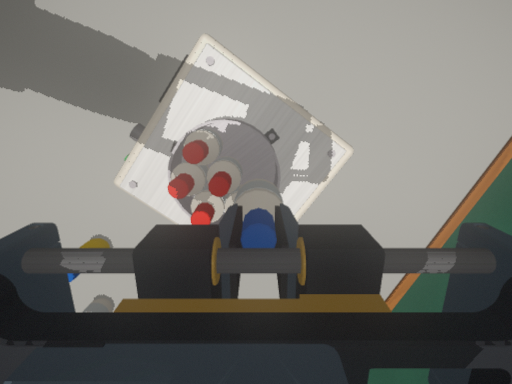

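```bash
python3 - <<'E'
from h import *
f,s=see('w13',tops=(('blue',s0:=sensors.state()['ee_pos'][2]+23),))
E
```

```text
t 12.3 tcp [630.3 108.4 247. ] jaw 27.9 w 21.4 F [ 0.7 -0.9 -0.5]
blue [258. 231.] 1065 [629.4 109.8] r 39.2 ang 28.3
blue [ 71. 276.] 64 [535.2  22.5] r 91.0 ang -131.0
```

Request:
play_rows(motion=[[0.0015,0.0018,-0.02,0,0],[0.0015,0.0018,-0.04,0,0],[0.0015,0.0018,-0.06,0,0],[0.0015,0.0018,-0.07,0,0],[0.0015,0.0018,-0.08,0,0],[0.0015,0.0018,-0.09,0,0],[0.0015,0.0018,-0.1,0,0],[0.0015,0.0018,-0.1,0,0]])

```text
time_s: 13.02
ee_pos: [631.1, 111.2, 145.1]
ee_rot: [-108.8, 89.8, -170.8]
force: [-0.5, 0.7, -1.6]
gripper_width: 20.9
```

Request:
play_rows(motion=[[0,0,-0.005,0,0],[0,0,-0.01,0,0],[0,0,-0.014,0,0],[0,0,-0.018,0,0],[0,0,-0.019,0,0],[0,0,-0.019,0,0],[0,0,-0.019,0,0],[0,0,-0.019,0,0]])

```text
time_s: 13.68
ee_pos: [631.8, 111.6, 127.9]
ee_rot: [-106.5, 90.0, -168.6]
force: [-2.3, -1.4, -1.6]
gripper_width: 21.3
```

```bash
python3 - <<'E'
from h import *
f,s=see('w14')
for n in ['scene']:
    g=grab_frame(n);cv2.imwrite('pics/s14.png',cv2.resize(g['img'][110:260,210:405],(780,600)))
E
```

```text
t 13.68 tcp [631.8 111.6 127.9] jaw 28.0 w 21.3 F [-2.3 -1.4 -1.6]
red [144. 185.] 1241 [556.5 107.2] r 41.6 ang 157.3
red [195. 218.] 331 [592.4 102.3] r 11.4 ang 102.9
red [127. 233.] 1129 [558.3  72.6] r 41.1 ang -153.0
blue [258. 230.] 1165 [631.1 113.5] r 42.5 ang 31.7
```

View pics/w14.png

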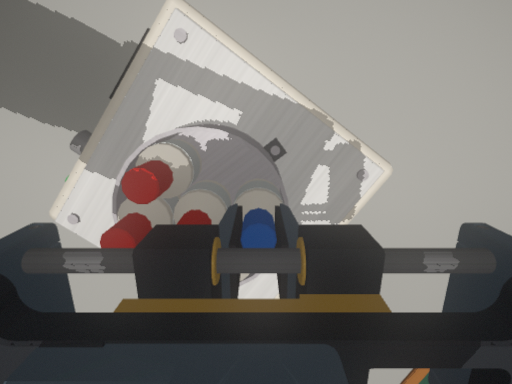

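View pics/s14.png

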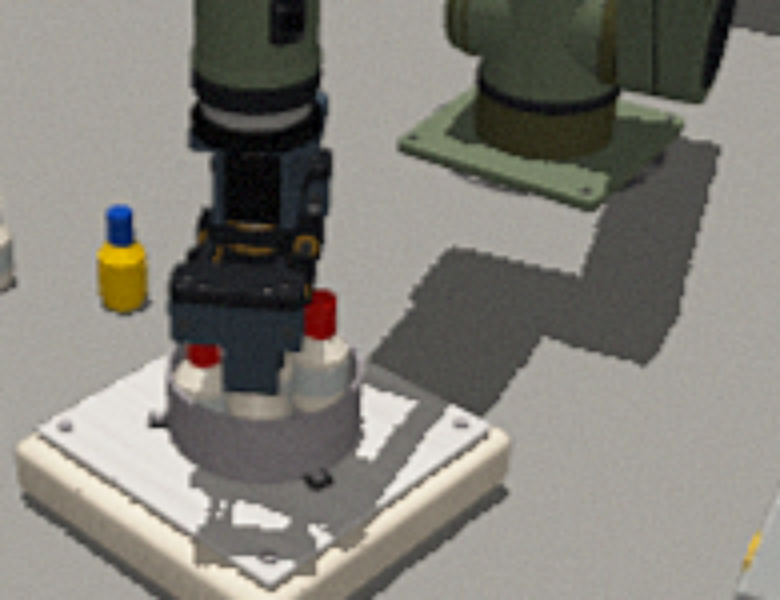

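Request:
play_rows(motion=[[0.0003,-0.0012,0,0,0],[0.0008,-0.0026,0,0,0],[0.0008,-0.0026,-0.0006,0,0],[0.0008,-0.0026,-0.0006,0,0.32],[0.0008,-0.0026,-0.0006,0,0.32],[0.0008,-0.0026,0.01,0,0.32],[0.0008,-0.0026,0.04,0,0.32],[0.0008,-0.0026,0.07,0,0.32]])

```text
time_s: 14.45
ee_pos: [632.8, 109.2, 198.6]
ee_rot: [-123.7, 89.9, 174.3]
force: [0.5, -0.3, 0.3]
gripper_width: 29.5
```

```bash
python3 - <<'E'
from h import *
f,s=see('w15')
E
```

```text
t 14.45 tcp [632.8 109.2 198.6] jaw 28.0 w 29.5 F [ 0.5 -0.3  0.3]
red [177. 163.] 342 [557.3 105.3] r 40.2 ang 159.4
red [209. 197.] 615 [594.1  90.8] r 0.9 ang -154.8
red [160. 203.] 375 [558.2  64.4] r 45.4 ang -143.9
red [192. 221.] 73 [590.5  62.2] r 29.4 ang -98.7
red [240. 234.] 172 [633.9  71.4] r 43.7 ang -26.9
blue [257. 201.] 443 [633.7 106.8] r 41.8 ang 21.8
```

View pics/w15.png

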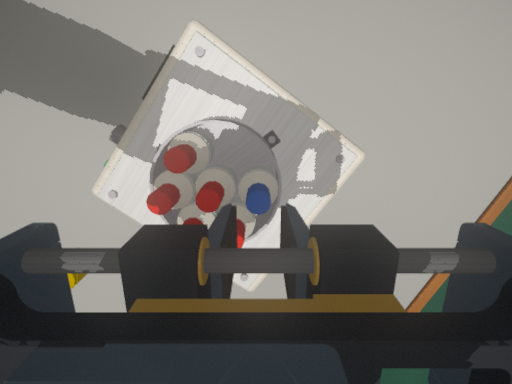

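Request:
play_rows(motion=[[-0.012,-0.03,0.015,0.11,0.45],[-0.024,-0.068,0.025,0.22,0.45],[-0.036,-0.106,0.025,0.34,0.45],[-0.048,-0.144,0.025,0.46,0.45],[-0.061,-0.182,0.025,0.58,0.45],[-0.074,-0.22,0.025,0.7,0.45],[-0.087,-0.258,0.02,0.82,0.45],[-0.1,-0.295,0.01,0.94,0.45]])

```text
time_s: 15.17
ee_pos: [535.7, -182.7, 211.8]
ee_rot: [-9.3, 89.6, -18.0]
force: [0.1, -1.0, -0.1]
gripper_width: 40.9
```

Request:
play_rows(motion=[[-0.012,-0.035,-0.01,0.07,0.45],[-0.024,-0.062,-0.035,0.107,0.45],[-0.0276,-0.068,-0.07,0.107,0.45],[-0.0276,-0.068,-0.1,0.107,0.45],[-0.0276,-0.068,-0.1,0.107,0.45],[-0.0276,-0.068,-0.1,0.107,0.45],[-0.0276,-0.068,-0.1,0.107,0.45],[-0.0276,-0.068,-0.1,0.107,0.45]])

```text
time_s: 15.83
ee_pos: [509.4, -248.9, 112.0]
ee_rot: [-23.0, 89.7, -25.9]
force: [0.1, -0.1, -0.1]
gripper_width: 41.2
```

```bash
python3 - <<'E'
from h import *
f,s=see('w16',tops=(('blue',86),))
E
```

```text
t 15.83 tcp [ 509.4 -248.9  112. ] jaw 87.1 w 41.2 F [ 0.1 -0.1 -0.1]
blue [400. 140.] 317 [ 460.6 -141.4] r 268.6 ang -120.0
blue [252. 203.] 712 [ 505.  -254.8] r 357.5 ang -104.6
```

View pics/w16.png

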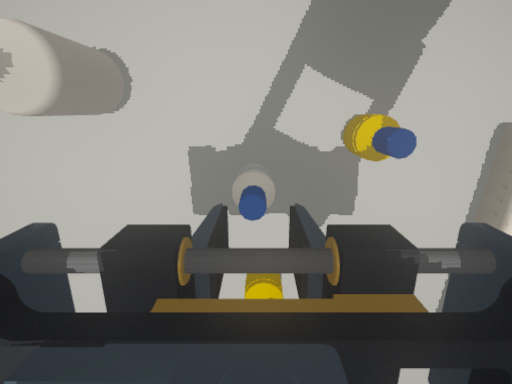

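The white-bodied bottle is between the fingers at (252,203). I'll correct the offset and grasp it.

Request:
play_rows(motion=[[-0.0043,-0.0055,-0.005,0,0.45],[-0.0043,-0.0055,-0.02,0,0.45],[-0.0043,-0.0055,-0.035,0,0.45],[-0.0043,-0.0055,-0.047,0,0.45],[-0.0043,-0.0055,-0.049,0,0.45],[-0.0043,-0.0055,-0.049,0,0],[-0.0043,-0.0055,-0.049,0,0],[-0.0043,-0.0055,-0.049,0,0]])

```text
time_s: 16.55
ee_pos: [503.7, -254.4, 61.4]
ee_rot: [-24.3, 89.9, -27.2]
force: [-0.5, -0.2, 1.6]
gripper_width: 23.5
```

Request:
play_rows(motion=[[0,0,0,0,0],[0,0,0.035,0,0],[0,0,0.075,0,0],[0,0,0.115,0,0],[0,0.01,0.15,0,0],[0.01,0.04,0.175,0,0],[0.018,0.075,0.185,0,0],[0.027,0.115,0.185,0,0]])

```text
time_s: 17.22
ee_pos: [531.8, -139.2, 249.7]
ee_rot: [-15.2, 89.5, -18.3]
force: [0.8, -0.3, -1.1]
gripper_width: 21.4
```

Request:
play_rows(motion=[[0.0095,0.039,0,0,0],[0.019,0.079,0,0,0],[0.0285,0.118,0,0,0],[0.038,0.157,0,0,0],[0.0475,0.196,0,0,0],[0.056,0.232,0,0,0],[0.062,0.26,0,0,0],[0.0635,0.269,0,0,0]])

```text
time_s: 17.88
ee_pos: [594.0, 134.4, 245.4]
ee_rot: [72.0, 89.9, 69.3]
force: [-0.3, -0.6, -0.3]
gripper_width: 21.1
```

```bash
python3 - <<'E'
from h import *
z=sensors.state()['ee_pos'][2]+23
f,s=see('w17',tops=(('red',150),('blue',150),('blue',z)))
E
```

```text
t 17.88 tcp [594.  134.4 245.4] jaw 87.3 w 21.1 F [-0.3 -0.6 -0.3]
red [233. 155.] 233 [560.2 109.3] r 39.1 ang 152.5
red [218. 188.] 401 [594.3  90.6] r 0.8 ang -137.5
red [175. 191.] 305 [595.6  45.6] r 45.6 ang -89.1
red [199. 216.] 334 [625.6  67.8] r 38.6 ang -37.4
blue [ 7. 72.] 268 [471.8 -97.8] r 225.6 ang -123.1
blue [258. 232.] 1019 [647.8 130.6] r 66.0 ang 36.7
blue [ 7. 72.] 268 [492.5   3.1] r 135.1 ang -139.3
blue [258. 232.] 1019 [592.5 133. ] r 41.9 ang 93.3
```

View pics/w17.png

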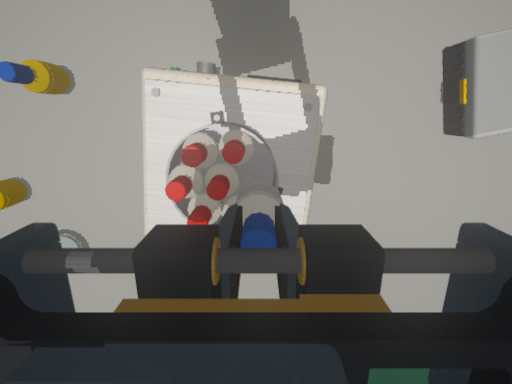

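Request:
play_rows(motion=[[0.0022,-0.0017,-0.02,0,0],[0.0022,-0.0017,-0.04,0,0],[0.0022,-0.0017,-0.06,0,0],[0.0022,-0.0017,-0.07,0,0],[0.0022,-0.0017,-0.08,0,0],[0.0022,-0.0017,-0.09,0,0],[0.0022,-0.0017,-0.098,0,0],[0.0022,-0.0017,-0.098,0,0]])

```text
time_s: 18.6
ee_pos: [595.4, 129.1, 146.3]
ee_rot: [125.0, 89.9, 122.1]
force: [-0.3, 4.0, -1.3]
gripper_width: 21.3
```

```bash
python3 - <<'E'
from h import *
f,s=see('w18')
E
```

```text
t 18.6 tcp [595.4 129.1 146.3] jaw 87.1 w 21.3 F [-0.3  4.  -1.3]
red [227. 172.] 879 [558.  108.9] r 40.9 ang 154.4
red [166. 178.] 674 [560.   67.8] r 42.0 ang -146.2
red [203. 214.] 627 [587.4  90.2] r 7.6 ang -172.3
red [144. 224.] 825 [592.5  47.7] r 43.5 ang -93.2
blue [258. 232.] 1032 [602.8 127.4] r 37.1 ang 77.6
blue [243. 281.] 133 [642.1 114. ] r 52.5 ang 25.8
```

View pics/w18.png

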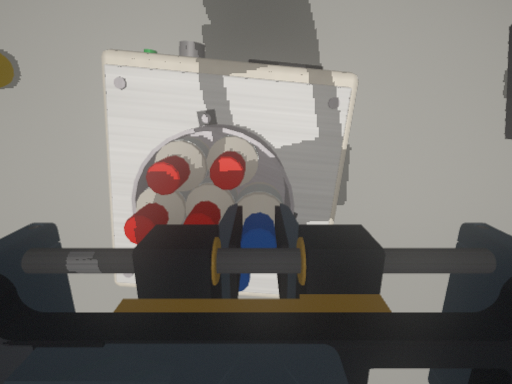

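A 4 N outward force suggests it's touching the centre bottle. Measured y is about 3 mm too far inward, so I'll move out and then lower.

Request:
play_rows(motion=[[0.0005,0.002,0,0,0],[0.0005,0.0033,0,0,0],[0.0005,0.0033,0,0,0],[0.0005,0.0033,-0.005,0,0],[0.0005,0.0033,-0.01,0,0],[0.0005,0.0033,-0.015,0,0],[0.0005,0.0033,-0.0185,0,0],[0.0005,0.0033,-0.0185,0,0]])

```text
time_s: 19.32
ee_pos: [595.5, 131.3, 127.5]
ee_rot: [-162.9, 89.9, -165.9]
force: [-0.4, -0.5, -0.7]
gripper_width: 21.0
```

```bash
python3 - <<'E'
from h import *
f,s=see('w19')
E
```

```text
t 19.32 tcp [595.5 131.3 127.5] jaw 87.1 w 21.0 F [-0.4 -0.5 -0.7]
red [219. 179.] 1099 [558.2 108.7] r 40.7 ang 154.5
red [150. 185.] 988 [560.3  67. ] r 42.2 ang -145.0
red [198. 218.] 357 [582.6  93. ] r 12.5 ang 171.7
red [130. 231.] 1099 [589.7  49.3] r 42.2 ang -97.0
blue [258. 232.] 1033 [594.1 130. ] r 38.9 ang 91.1
blue [242. 286.] 143 [633.3 117. ] r 46.3 ang 33.9
```

View pics/w19.png

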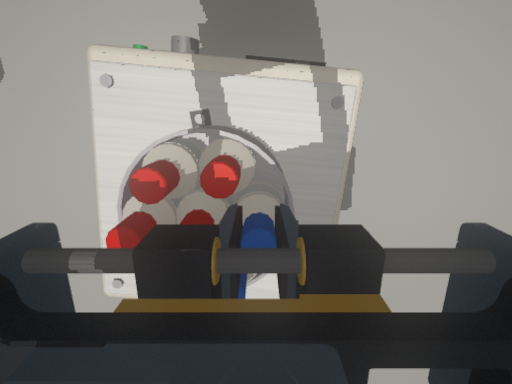

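Request:
play_rows(motion=[[0,0.001,-0.001,0,0],[0,0.0015,-0.0015,0,0],[0,0.0015,-0.0015,0,0],[0,0.0015,-0.0015,0,0.31],[0,0.0015,-0.0015,0,0.31],[0,0.0015,-0.0015,0,0.31],[0,0.0015,0.02,0,0.31],[0,0.0015,0.055,0,0.31]])

```text
time_s: 20.03
ee_pos: [593.8, 132.6, 180.8]
ee_rot: [-166.1, 89.5, -169.0]
force: [0.5, -0.0, 0.5]
gripper_width: 28.3
```

Request:
play_rows(motion=[[0,0.005,0.035,0,0.32],[0.01,0.02,0.05,0,0.32],[0.03,0.05,0.06,0,0.32],[0.055,0.075,0.06,0,0.32],[0.085,0.085,0.06,0,0.32],[0.085,0.085,0.06,0,0.32],[0.085,0.085,0.06,0,0.32],[0.085,0.085,0.06,0,0.32]])

```text
time_s: 20.7
ee_pos: [680.7, 217.7, 243.4]
ee_rot: [-157.5, 89.9, -160.5]
force: [0.8, -0.3, -0.8]
gripper_width: 29.3
```

```bash
python3 - <<'E'
from h import *
f,s=see('w20')
for n,(a,b,c,d) in dict(scene=(130,250,190,350),side=(130,240,170,310)).items():
    g=grab_frame(n);cv2.imwrite(f'pics/{n}20.png',cv2.resize(g['img'][a:b,c:d],None,fx=5,fy=5,interpolation=cv2.INTER_CUBIC))
E
```

```text
t 20.7 tcp [680.7 217.7 243.4] jaw 87.1 w 29.3 F [ 0.8 -0.3 -0.8]
red [132.  62.] 467 [555.3 105.8] r 42.2 ang 159.8
red [88. 66.] 459 [556.8  63.7] r 47.0 ang -144.2
red [117. 105.] 430 [592.8  84.6] r 6.9 ang -107.9
red [ 75. 107.] 422 [592.3  42.8] r 48.5 ang -93.1
red [101. 144.] 369 [629.2  61.3] r 45.5 ang -41.1
blue [164. 107.] 401 [597.2 129.3] r 38.1 ang 86.6
blue [145. 147.] 340 [634.3 104.7] r 41.6 ang 18.9
```

View pics/w20.png

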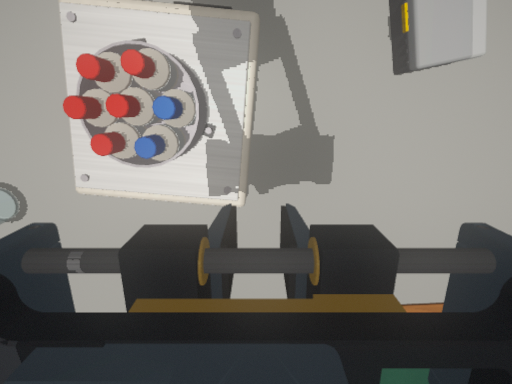

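View pics/scene20.png

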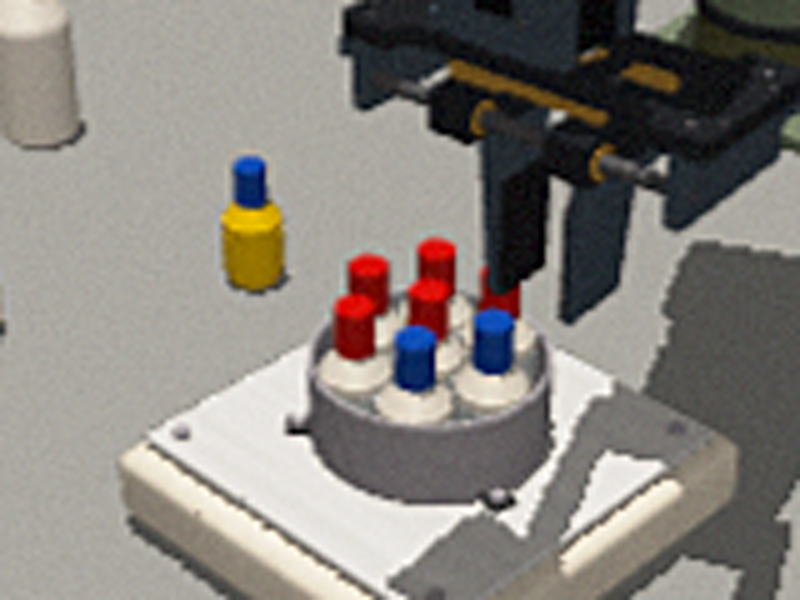

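View pics/side20.png

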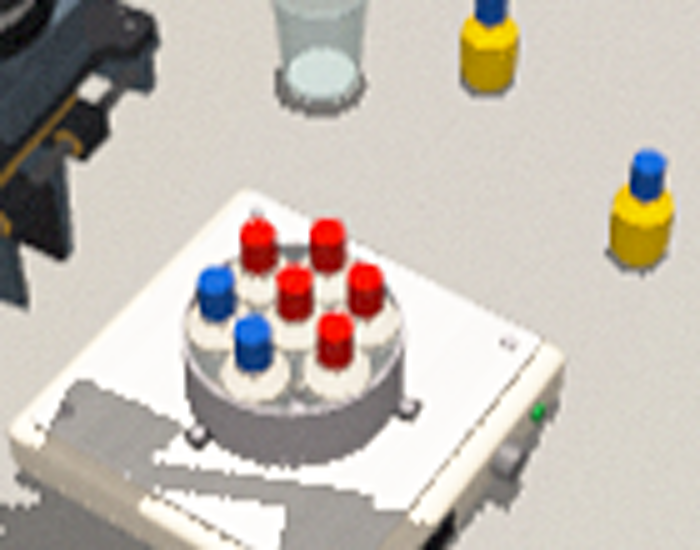

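Request:
play_rows(motion=[[0,-0.035,0,0,0.32],[0,-0.07,0,0,0.32],[0,-0.1,0,0,0.32],[0,-0.115,0,0,0.32],[0,-0.115,0,0,0.32],[0,-0.115,0,0,0.32],[0,-0.115,0,0,0.32],[0,-0.115,0,0,0.32]])

```text
time_s: 21.52
ee_pos: [681.1, 104.6, 244.0]
ee_rot: [82.1, 90.0, 79.3]
force: [-0.1, 0.3, 0.3]
gripper_width: 29.3
```

```bash
python3 - <<'E'
from h import *
f,s=see('w21')
im=cv2.resize(f['img'][20:190,150:370],None,fx=3.5,fy=3.5,interpolation=cv2.INTER_CUBIC)
cv2.imwrite('pics/w21o.png',im)
E
```

```text
t 21.52 tcp [681.1 104.6 244. ] jaw 87.2 w 29.3 F [-0.1  0.3  0.3]
red [258.  54.] 496 [556.1 109.5] r 42.9 ang 154.8
red [238.  98.] 414 [593.4  88.8] r 2.9 ang -121.4
red [195. 100.] 408 [592.4  47.3] r 44.0 ang -93.2
red [214. 139.] 199 [629.8  61.8] r 45.7 ang -40.1
blue [284. 100.] 388 [597.4 132.2] r 41.1 ang 86.5
blue [261. 140.] 339 [633.4 108.8] r 42.3 ang 24.5
```

View pics/w21o.png

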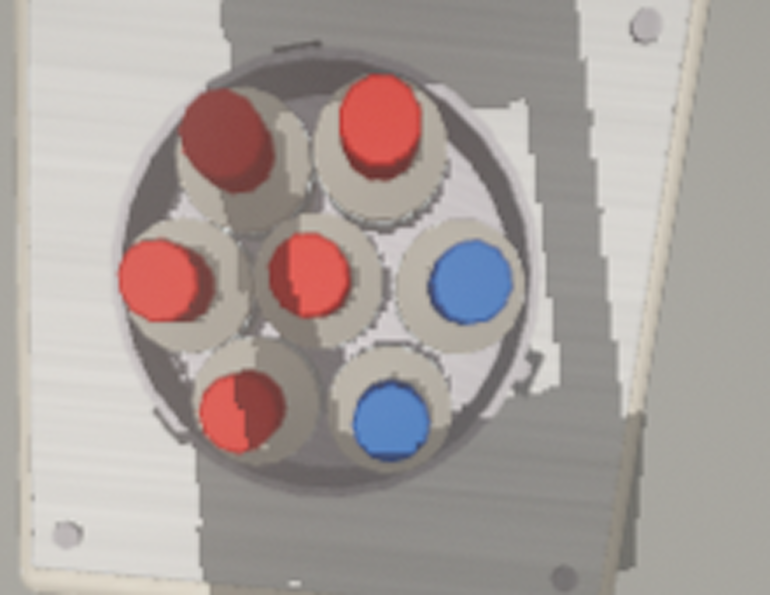

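All seven stand upright, one in the middle and six around it. The robot is clear of everything, so I'm handing in the job.

```bash
python3 - <<'E'
from h import *
print(job_done())
E
```

```text
the job is handed in; nothing more can be done
None
```

The two white-bodied, blue-capped bottles are now in the basket with the five red ones: one bottle in the middle and six around it. I handed the job in after about 21.5 s of robot time; the hand-in reports no verdict.

- **Making room:** I gripped two red ring bottles by their caps and slid them along the wall. The first pushed its neighbour along with it. That widened one gap from about 136° to about 188°.
- **Filling it:** I lowered the two blue-capped bottles into that gap. The second one touched the centre bottle on the way down (4 N). I moved it out about 3 mm, and it then went down freely.
- **Last checks:** The last wrist picture, with the scene and side views just before it, shows all seven standing upright with their caps level.
    - **Fitted positions:** Five of the six ring bottles were fitted in that last picture, at 41–46 mm from the basket centre. The 45.7 mm reading is beyond the 42.5 mm the wall allows, and I put it down to shadow on that cap. The sixth, also shaded, was confirmed by eye only. The centre bottle came out about 3 mm off centre, with a half-shaded cap.
    - **Clearance:** The gripper was clear of everything, and the measured force was about 0 N.
- **Bystanders:** I did not move or touch the beaker, the tip box, the green-capped bottle or the yellow look-alikes. I did not re-measure their positions at the end.

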